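# Tip earplugs into the bedside blower and hold its plunger in the green

## Task

Lift the little yellow tray by its back plate and tip it so that all four earplugs slide off into the square well of the white bedside air-dryer, then set the empty tray back flat on the glass top. Then press the dryer's spring plunger about half-way down, so that its green band is at the collar's rim, and keep it held there for at least three seconds: finish while still holding it, do not let go. Leave the mug, flashlight, lip balm and binder clip where they are.

Things in the scene. Friction and masses are not known exactly. Their poses are not given: they have to be found in the camera images.
- tray_grip (a point): Middle of the upright back plate of the loose yellow plastic tray (100 to 160 g): plate 12 mm thick (tray x), 44 mm wide (tray y), its top 65 mm and this point 46 mm above the tray's underside, which stands on the glass top (z = 0). Axes are the tray's: x from the plate to the open nose where plugs slide off, z up. The plugs are slippery on it: friction 0.3 to 0.5.
- tray_nose (a point): Middle of the bottom edge of the tray's open nose, at the underside: 114 mm along the tray's +x from tray_grip and 46 mm below it. The tray is 120 mm long (x), 80 mm wide (y), floor 5 mm thick; the long sides and the back have walls 22 mm high (from the underside), the nose has none.
- plug0_mid (a point): Centre of a red hard acrylic earplug (12 g, loose): a stubby round body 22 mm across, 18 mm high with a narrower stem on top; at the start it stands on the tray floor, stem up, at least 25 mm clear of the back plate. Origin on its axis, 9 mm above its base; z along the stem.
- plug1_mid (a point): Centre of a red hard acrylic earplug (12 g, loose): a stubby round body 22 mm across, 18 mm high with a narrower stem on top; at the start it stands on the tray floor, stem up, at least 25 mm clear of the back plate. Origin on its axis, 9 mm above its base; z along the stem.
- plug2_mid (a point): Centre of a blue hard acrylic earplug (12 g, loose): a stubby round body 22 mm across, 18 mm high with a narrower stem on top; at the start it stands on the tray floor, stem up, at least 25 mm clear of the back plate. Origin on its axis, 9 mm above its base; z along the stem.
- plug3_mid (a point): Centre of a blue hard acrylic earplug (12 g, loose): a stubby round body 22 mm across, 18 mm high with a narrower stem on top; at the start it stands on the tray floor, stem up, at least 25 mm clear of the back plate. Origin on its axis, 9 mm above its base; z along the stem.
- well (a point): Centre of the inner floor of the dryer's square well, 25 mm above the glass top. The well is 130 by 130 mm inside, walls 5 mm, open on top, rim 45 mm above this point. Axes are the dryer's (white, 150 mm in x, 226 mm in y, fixed): x, y along its sides, z up; the plunger stands 113 mm away towards +y.
- plunger_top (a point): Centre of the top of the black plunger cap (40 mm across, 8 mm thick), 100 mm above the glass when up; moves with the plunger. It stands on a grey block (90 by 74 mm, 60 mm high) with a black collar, 48 mm across, rim at 66 mm. Under the cap the 30 mm thick stem has a red band 9 mm high, then green 10 mm, then white 7 mm down to the collar's rim.
- plunger (a joint): Travel of the plunger, 0 = up, growing to 0.024 m when pressed straight down to its stop. The green band is at the collar's rim from 0.007 to 0.017 m. A spring returns it: 3 N to start it, 250 N/m more, so about 6 N at 0.012 m and 9 N at the stop.
- mug: White ceramic mug, bystander, 80 mm across, 90 mm high, handle at its +y; origin at the centre of its underside.
- flashlight: Orange plastic flashlight lying along its y axis, bystander, 150 mm long, 44 mm wide, 40 mm high; origin on the underside.
- lip_balm: Green lip balm tube standing upright, bystander, 19 mm across, 66 mm high; origin at the centre of its underside.
- binder_clip: Metal binder clip with two wire handles, bystander, 41 mm wide, about 55 mm long, 32 mm high; origin at its underside.
Mind the look-alikes: they are no part of the job. There is more than one size of the part that bears tray_grip; the job needs the largest.

How it is judged (in metres and radians):
On the way, in this order (a step that is already met when the one before it is completed fails the run):
1. the tray is lifted and tipped (angle between tray_grip's own z axis and vertical above 0.25 rad and height (world z) of tray_grip above 0.09 m), for 0.05 s.
2. all four earplugs are in the dryer's well (x of plug0_mid in the frame of well between -0.065 and 0.065 m and y of plug0_mid in the frame of well between -0.065 and 0.065 m and z of each of plug0_mid, plug1_mid, plug2_mid, plug3_mid in the frame of well below 0.04 m and x of plug1_mid in the frame of well between -0.065 and 0.065 m and y of plug1_mid in the frame of well between -0.065 and 0.065 m and x of plug2_mid in the frame of well between -0.065 and 0.065 m and y of plug2_mid in the frame of well between -0.065 and 0.065 m and x of plug3_mid in the frame of well between -0.065 and 0.065 m and y of plug3_mid in the frame of well between -0.065 and 0.065 m), for 0.2 s.
3. the tray is back flat on the glass top (angle between tray_grip's own z axis and vertical below 0.1 rad and height (world z) of tray_grip below 0.051 m), for 0.2 s.
4. the plunger is held with its green band at the collar for three seconds (value of joint plunger between 0.006 and 0.018 m and contact force between the fingers and anything else above 1 N), for 2.9 s.
At the end, for the whole second after the job is handed in: All four plug centres lie inside the well below its rim; the tray stands flat on the glass (within 0.1 rad, 5 mm); the fingers keep the plunger at 6 to 18 mm of travel with over 1 N, after some three seconds held there (all of step 2 and all of step 3 and all of step 4); the arm keeps its last pose, push and grip.
It fails at once if the mug is pushed away or knocked over (distance of mug from where it was at the start of the episode above 0.03 m or angle between mug's own z axis and vertical above 0.4 rad).
It fails at once if the flashlight is pushed away or knocked over (distance of flashlight from where it was at the start of the episode above 0.03 m or angle between flashlight's own z axis and vertical above 0.4 rad).
It fails at once if the lip balm is pushed away or knocked over (distance of lip_balm from where it was at the start of the episode above 0.03 m or angle between lip_balm's own z axis and vertical above 0.4 rad).
It fails at once if the binder clip is pushed away or knocked over (distance of binder_clip from where it was at the start of the episode above 0.03 m or angle between binder_clip's own z axis and vertical above 0.4 rad).
It also fails if it takes over 72 s, if anything falls off the work surface, if the arm or the gripper's body presses on something with over 40 N, if the wrist force passes 120 N, or if a joint passes its speed limit or range.

## Robot

A 7-joint arm with a two-finger parallel gripper is mounted at the origin on the work surface. World frame = base frame: x ahead of the robot, y to its left, z up, the work surface at z = 0. Lengths are in m, angles in degrees, forces in N, time in s.
With the tool pointing down it reaches from about 0.425 to 0.875 m from the base axis. Payload 4.7 kg.
Tool frame: the origin (TCP) lies on the centre line of the jaws, within the pads' length; the fingertips stand 22 mm ahead of it and the grasp point (between the pads) lies 3 mm ahead of it; z points along the fingers, y is the line along which they close (so a half turn about z gives the same grasp; the last joint's range is limited). The gripper opens to 87 mm and grips with 3 to 60 N. Pads are 19 mm wide; open, the fingers measure 117 mm over their backs; the gripper's body (75 mm by 190 mm) begins 51 mm behind the grasp point.
Start: joints at [-76.255, 18.392, -4.016, 83.108, 1.295, 78.541, -3.26], TCP at [0.146, 0.634, 0.245] pointing down, gripper open.
Joint ranges: [-163.93, 163.93], [-17.29, 119.83], [-79.2, 71.16], [3.27, 140.29], [-89.18, 269.18], [5.43, 117.66], [-154.24, 154.24]. Speed limits (degrees/s): [147.25, 147.25, 180, 180, 180, 180, 180].

## Interface

Orientations are given as [roll, pitch, yaw] about the fixed x, y, z axes, in that order (R = Rz(yaw) Ry(pitch) Rx(roll)).
In Python, from plant import * gives the robot as it stands.
- The arm moves only by the tool arm_command, never from a script. Its argument "targets" is a list of rows, each a list of 4 numbers: the shift along the tool's x, y, z in m, then the turn about the tool's z in degrees. In form: [[tx, ty, tz, yaw], ...]. A call has 1 to 20 rows; each row is the pose to reach, as a shift and turn from the pose commanded when the call began, along the tool's axes at that moment; what a row does not reach only later rows make up. A row lasts 1/8 s, in which the tool goes at most 62.5 mm and 10.7 degrees, less where a joint would pass 70% of its speed; a pose out of reach is approached as far as the arm can. A call with a gripper value outside its range is refused whole. "fingers" is the gripper's target within -1 to 1 (shut at 1, half-way at 0, fully open at -1), set as the call begins (left out, the last holds). The fingers move at their own pace and stop on an object; the grip force is fixed at half the most. Time passes only in rows, so rows that repeat a pose let the fingers close. It gives the time, the measured TCP pose, the force, the opening and the grip force at its end, in the units of the state.
- get_state(): the state, without advancing time (a new reading comes with each control period).
- snapshot(name): name is "scene" or "top" or "wrist"; returns a dict with "frame" (384x512x3 uint8, blue, green, red), "fx", "fy", "cx", "cy" (pixels), "R" (3x3) and "t" (3): a world point X has camera coordinates R X + t. Camera axes: x right, y down, z forward; pixel columns grow to the right and rows downward; lengths in m; the calibration is good to about 2 mm. A picture is of the moment at which its call begins. There is no depth.
- sign_off(): hands the job in; it is judged then, once.
Trained networks look in a picture, given as the dict that the camera call returned (one of the last four; its "shot" number tells which), for a name from the list of things; names that differ only in an ending like _2 or _b are one class to them, and where a whole thing is asked for, a point or a joint stands for the part that bears it (a point fixed in the world has none). Each returns a list of dicts, best first, with "confidence" (0 to 1); they miss things now and then, are a little off and sometimes report something else, mostly with a low value. They report only what shows in the picture. A call takes as long as a camera call. They do not tell look-alikes from the thing itself.
- search_frame(label, picture): "location" ([x, y, z] in m, in the coordinates of the camera as it stood for that picture, good to about 4 mm: the middle of the surface that is visible of it).
- cut_out(label, picture): "mask" (384x512 bool, what is visible of it).
The state is a dict: "clock": time; "qpos": joint angles; "joint_velocities": joint speeds; "effort": joint torques, N m; "eef_pos": TCP position; "tcp_rot": TCP orientation; "wrist_force": force on the tool from outside, world axes, zero at the start; "moment": the same for the moment, N m; "finger_gap": finger opening in m; "gripper_force": force on a finger pad.
Only numpy, scipy, OpenCV 4.12 (cv2) and the standard library are available. Lean on these libraries where they do the work, as an engineer would, in place of code of your own. Each camera call takes 0.05 s, during which the arm holds its last target. There are 200 camera calls.

## Working session

There is one attempt and no reset: what is moved stays moved. The work goes in short steps, Python scripts to look and compute and a tool call to move; the robot and the scene stay as the last step left them, time stands still between calls to the robot, and variables do not carry over. Pictures are saved under pics/ and viewed, at most 11 in all, crops included, and the job is handed in when it is done.

Besides the shell and the picture viewer there is one more tool, called after "Request:" as name([rows], argument=value, ...), one row to a line, values as JSON. arm_command: Moves the arm, as the interface text tells. Its arguments: {"type":"object","properties":{"targets":{"type":"array","items":{"type":"array","items":{"type":"number"}}},"fingers":{"type":"number"}},"required":["targets"]}

```bash
mkdir -p pics; ls; cat > h.py <<'E'
from plant import *
import numpy as np, cv2
def w(p,c): return np.array(p['R']).T@(np.array(c)-np.array(p['t']))
def pix(p,X):
    c=np.array(p['R'])@np.array(X)+np.array(p['t']); return [p['fx']*c[0]/c[2]+p['cx'],p['fy']*c[1]/c[2]+p['cy']]
def atz(p,u,v,z):
    R=np.array(p['R']);o=-R.T@np.array(p['t']);d=R.T@np.array([(u-p['cx'])/p['fx'],(v-p['cy'])/p['fy'],1]);return o+d*(z-o[2])/d[2]
E
python3 - <<'E'
from h import *
s=get_state();print({k:np.round(s[k],3).tolist() for k in ('clock','eef_pos','tcp_rot','wrist_force','finger_gap')})
for n in('scene','top'):
    p=snapshot(n);cv2.imwrite(f'pics/{n}0.png',cv2.resize(np.array(p['frame']),(800,600)))
    print(n,-np.array(p['R']).T@np.array(p['t']))
    for l in('tray_grip','tray_nose','plug0_mid','plug2_mid','well','plunger_top','mug','flashlight','lip_balm','binder_clip'):
        for d in search_frame(l,p): 
            X=w(p,d['location']);print(l,round(d['confidence'],2),X.round(3),np.round(pix(p,X)))
E
```

```text
pics
{'clock': 0.0, 'eef_pos': [0.145, 0.633, 0.243], 'tcp_rot': [-179.891, 0.006, 167.061], 'wrist_force': [-0.091, 0.938, -0.661], 'finger_gap': 0.087}
scene [ 0.92539783 -0.65404712  0.71667421]
tray_grip 0.82 [ 0.554 -0.087  0.007] [243. 203.]
tray_grip 0.72 [ 0.435 -0.246  0.004] [168. 224.]
tray_grip 0.59 [ 0.608 -0.249  0.009] [224. 254.]
tray_nose 0.62 [ 0.608 -0.253  0.015] [223. 254.]
tray_nose 0.61 [ 0.43  -0.25   0.004] [165. 224.]
tray_nose 0.6 [ 0.554 -0.086  0.003] [243. 203.]
plug2_mid 0.38 [ 0.573 -0.202  0.015] [224. 233.]
well 0.56 [0.575 0.158 0.04 ] [295. 147.]
plunger_top 0.44 [0.579 0.239 0.099] [311. 117.]
mug 0.69 [0.788 0.099 0.057] [358. 181.]
flashlight 0.59 [ 0.801 -0.129  0.034] [325. 249.]
lip_balm 0.7 [ 0.379 -0.087  0.041] [189. 169.]
binder_clip 0.86 [ 0.56  -0.449  0.009] [147. 313.]
top [ 0.39580609 -0.10110469  1.09183943]
tray_grip 0.98 [ 0.604 -0.234  0.002] [301. 203.]
tray_grip 0.94 [ 0.556 -0.088  0.006] [251. 216.]
tray_grip 0.71 [ 0.6   -0.215  0.017] [295. 203.]
tray_grip 0.6 [ 0.439 -0.249  0.003] [304. 260.]
tray_nose 0.77 [ 0.558 -0.086  0.005] [250. 215.]
tray_nose 0.67 [ 0.439 -0.247  0.001] [303. 260.]
tray_nose 0.66 [ 0.605 -0.238  0.002] [302. 203.]
tray_nose 0.16 [0.576 0.241 0.095] [131. 196.]
plug0_mid 0.53 [ 0.6   -0.213  0.019] [294. 203.]
plug2_mid 0.34 [ 0.554 -0.228  0.016] [299. 219.]
well 0.74 [0.569 0.17  0.026] [162. 204.]
plunger_top 0.67 [0.577 0.247 0.099] [128. 195.]
mug 0.56 [0.795 0.128 0.049] [183. 129.]
flashlight 0.98 [ 0.794 -0.122  0.029] [267. 137.]
lip_balm 0.43 [ 0.375 -0.081  0.062] [244. 279.]
lip_balm 0.38 [ 0.793 -0.124  0.028] [268. 138.]
binder_clip 0.64 [ 0.56  -0.441  0.012] [372. 222.]
```

View pics/top0.png

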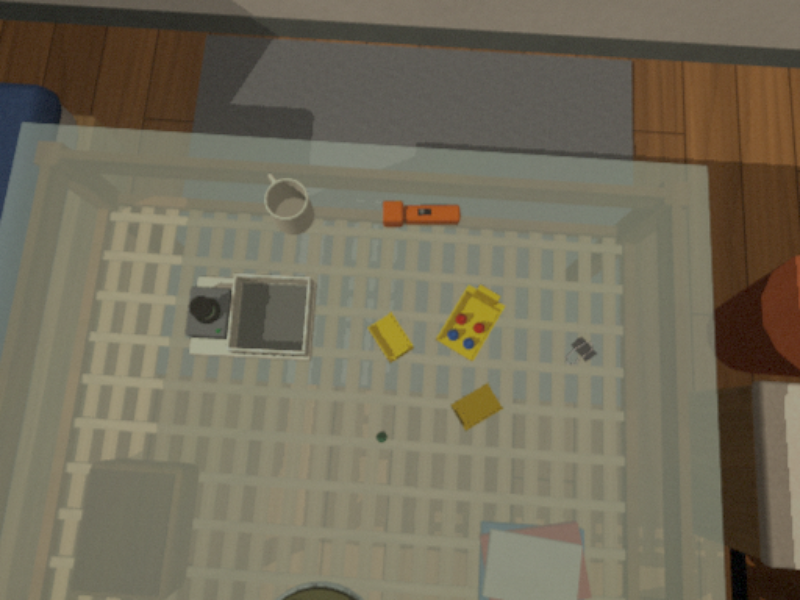

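View pics/scene0.png

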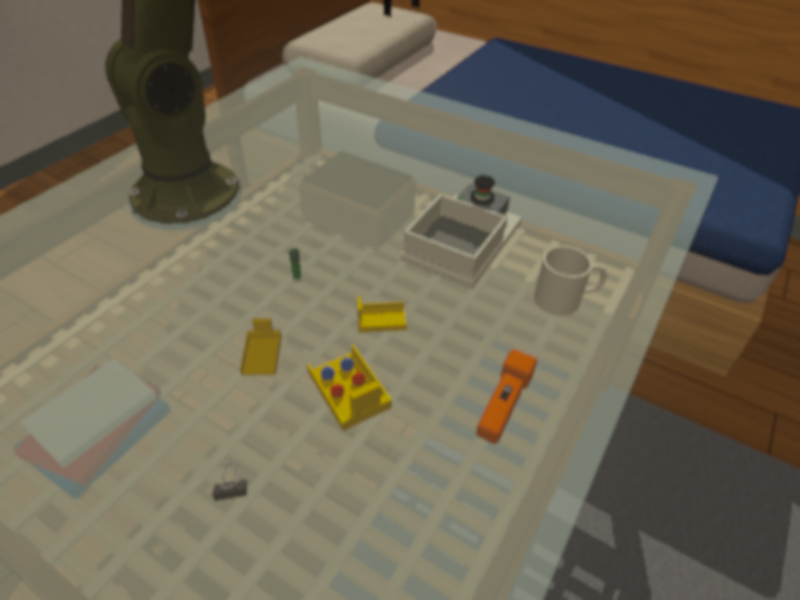

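Tray candidates (800x600 top view): (470,320), the biggest, with plugs and a plate about 44 mm wide; (391,337), a small one; and (477,406), an ochre one without plugs. The first one fits because it carries the plugs. I'll confirm it in an enlarged crop, and take rough poses from the same script.

```bash
cat >> h.py <<'E'
def row(X,yaw,s=None):
    "shift in tool axes + tool-z turn from commanded pose s=(pos,yaw)"
    if s is None: st=get_state(); s=(st['eef_pos'],st['tcp_rot'][2])
    a=np.radians(s[1]); d=np.array(X)-np.array(s[0]); dy=(s[1]-yaw+90)%180-90
    return np.round([d[0]*np.cos(a)+d[1]*np.sin(a), d[0]*np.sin(a)-d[1]*np.cos(a), -d[2], dy],4).tolist()
E
python3 - <<'E'
from h import *
p=snapshot('top');k=.64
f=np.array(p['frame']);cv2.imwrite('pics/crop1.png',cv2.resize(f[165:285,200:350],(750,600),interpolation=cv2.INTER_CUBIC))
for u,v,z in[(487,295,.06),(456,347,0)]:print(atz(p,u*k,v*k,z).round(3))
for u,v in[(235,276),(311,278),(309,358),(229,352)]:print(atz(p,u*k,v*k,.07).round(3))
print(row([.45,.3,.3],77),row([.56,-.2,.3],77))
E
```

```text
[ 0.637 -0.256  0.06 ]
[ 0.546 -0.21   0.   ]
[0.638 0.202 0.07 ]
[0.644 0.064 0.07 ]
[0.5   0.054 0.07 ]
[0.5   0.195 0.07 ]
[-0.3714, -0.2569, -0.0554, -89.9342] [-0.5905, -0.7196, -0.0554, -89.9342]
```

View pics/crop1.png

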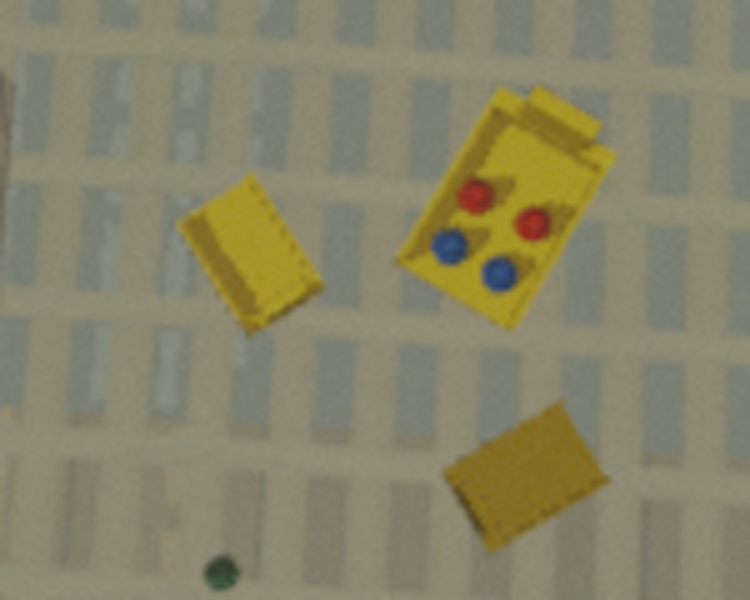

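The crop confirms it: the tray at crop (505,205), with its plate at (567,112), holds two red and two blue plugs. It is larger than the tray at (250,255) and the one at (525,475). Moving above it.

Request:
arm_command([
  [-0.15, -0.1, -0.05, 4],
  [-0.3714, -0.2569, -0.055, 14],
  [-0.3714, -0.2569, -0.055, 14],
  [-0.3714, -0.2569, -0.055, 14],
  [-0.3714, -0.2569, -0.055, 14],
  [-0.3714, -0.2569, -0.055, 14],
  [-0.3714, -0.2569, -0.055, 14],
  [-0.3714, -0.2569, -0.055, 14],
  [-0.62, -0.73, -0.055, 14],
  [-0.62, -0.73, -0.055, 14],
  [-0.62, -0.73, -0.055, 14],
  [-0.62, -0.73, -0.055, 14],
  [-0.62, -0.73, -0.055, 14],
  [-0.62, -0.73, -0.055, 14],
  [-0.62, -0.73, -0.055, 14],
  [-0.62, -0.73, -0.055, 14],
  [-0.62, -0.73, -0.055, 14],
  [-0.62, -0.73, -0.055, 14],
  [-0.62, -0.73, -0.055, 14],
  [-0.62, -0.73, -0.055, 14],
], fingers=-1)

```text
clock: 3.65
eef_pos: [0.5869, -0.2144, 0.2995]
tcp_rot: [179.9, -0.0, 153.3]
wrist_force: [-0.1, 0.5, -0.1]
finger_gap: 0.0869
gripper_force: 0.0
```

```bash
python3 - <<'E'
from h import *
s=get_state();print({k:np.round(s[k],3).tolist() for k in ('clock','qpos','eef_pos','tcp_rot','wrist_force','finger_gap')})
p=snapshot('wrist');f=np.array(p['frame']);cv2.imwrite('pics/wrist1.png',cv2.resize(f,(800,600)))
np.savez('w1.npz',f=f,**{k:p[k] for k in('fx','fy','cx','cy','R','t')})
print(-np.array(p['R']).T@np.array(p['t']))
for l in('tray_grip','plug0_mid','plug2_mid'):
    for d in search_frame(l,p):
        X=w(p,d['location']);print(l,round(d['confidence'],2),X.round(3),np.round(pix(p,X)))
E
```

```text
{'clock': 3.65, 'qpos': [-15.703, 16.767, 42.13, 83.474, -11.3, 84.066, 89.632], 'eef_pos': [0.587, -0.214, 0.3], 'tcp_rot': [179.92, -0.021, 153.253], 'wrist_force': [-0.109, 0.5, -0.141], 'finger_gap': 0.087}
[ 0.51910091 -0.18063105  0.4388033 ]
tray_grip 0.86 [ 0.44  -0.252  0.004] [193.  91.]
tray_grip 0.83 [ 0.553 -0.087  0.002] [320. 109.]
tray_grip 0.79 [ 0.605 -0.238  0.002] [250. 180.]
plug0_mid 0.45 [ 0.598 -0.214  0.014] [261. 172.]
```

View pics/wrist1.png

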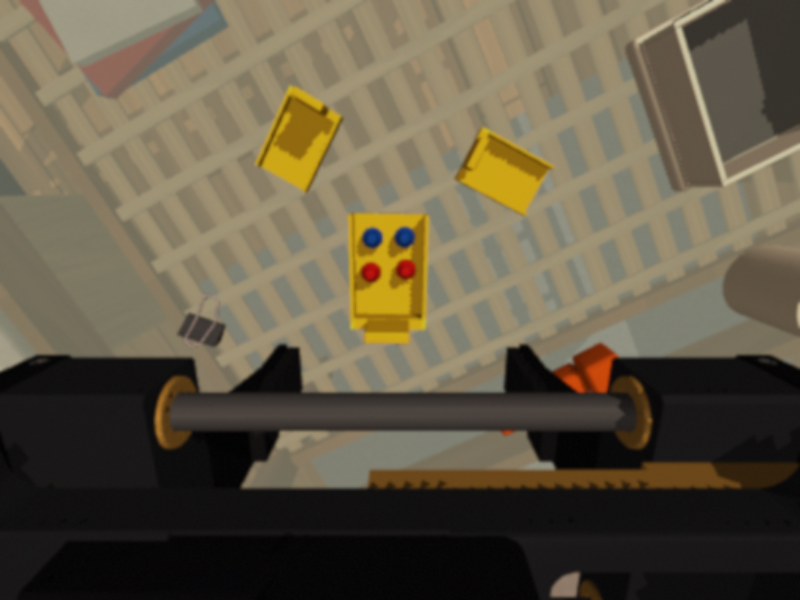

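The wrist view shows the full tray from (350,213) to (427,328) in 800 px, with its plate top at (364–410, ~343) and the four plugs near the nose. I'll fit its pose to the corners.

```bash
python3 - <<'E'
from h import *
from scipy.optimize import least_squares
d=np.load('w1.npz');p={k:d[k] for k in d}
m=[(-6,22,65),(-6,-22,65),(-6,40,22),(-6,-40,22),(114,40,22),(114,-40,22)]
# tray +y side is image side? try both
uv=np.array([(364,343),(410,342),(350,328),(426,328),(349,213),(428,213)])*.64
for sgn in(1,-1):
    def W(q): 
        c,s=np.cos(q[2]),np.sin(q[2]);return [(q[0]+(c*a-s*sgn*b)/1e3,q[1]+(s*a+c*sgn*b)/1e3,z/1e3) for a,b,z in m]
    r=least_squares(lambda q:(np.array([pix(p,X) for X in W(q)])-uv).ravel(),[.63,-.25,2.67])
    print(sgn,r.x.round(4),np.degrees(r.x[2]),r.fun.round(1))
    if r.cost<100:
        for h in(.15,.06,.045):print(row([r.x[0],r.x[1],h],np.degrees(r.x[2])))
E
```

```text
1 [ 0.6394 -0.2577  2.6663] 152.77042511932325 [ 0.1 -0.3 -0.2  0.6  0.6 -0.3 -0.1  0.  -0.9 -0.2  0.5  0.2]
[-0.0661, -0.0137, 0.1498, 0.3868]
[-0.0661, -0.0137, 0.2398, 0.3868]
[-0.0661, -0.0137, 0.2548, 0.3868]
-1 [ 0.6409 -0.2586  2.6645] 152.66303191524497 [ 29.2   1.  -29.3   1.4  48.5   1.  -48.1   0.6  51.1   1.3 -51.3   0.8]
```

Request:
arm_command([
  [-0.066, -0.0137, 0.1, 0.4],
  [-0.066, -0.0137, 0.1, 0.4],
  [-0.066, -0.0137, 0.15, 0.4],
  [-0.066, -0.0137, 0.2, 0.4],
  [-0.066, -0.0137, 0.23, 0.4],
  [-0.066, -0.0137, 0.248, 0.4],
  [-0.066, -0.0137, 0.248, 0.4],
  [-0.066, -0.0137, 0.248, 0.4],
])

```text
clock: 4.85
eef_pos: [0.6401, -0.2593, 0.0533]
tcp_rot: [180.0, 0.2, 152.7]
wrist_force: [0.3, -0.2, 0.2]
finger_gap: 0.0868
gripper_force: 0.0
```

Request:
arm_command([
  [0, 0, 0, 0],
  [0, 0, 0, 0],
  [0, 0, 0, 0],
  [0, 0, 0, 0],
  [0, 0, 0, 0],
  [0, 0, 0, 0],
], fingers=1)

```text
clock: 5.6
eef_pos: [0.639, -0.2588, 0.0516]
tcp_rot: [180.0, -0.0, 152.7]
wrist_force: [-0.0, 0.5, 0.5]
finger_gap: 0.0436
gripper_force: 30.0
```

Request:
arm_command([
  [0, 0, -0.005, 0],
  [0, 0, -0.01, 0],
  [0, 0, -0.015, 0],
  [0, 0, -0.02, 0],
  [0, 0, -0.02, 0],
])

```text
clock: 6.22
eef_pos: [0.6394, -0.259, 0.0723]
tcp_rot: [180.0, 0.1, 152.7]
wrist_force: [1.4, -0.4, -0.5]
finger_gap: 0.0439
gripper_force: 30.0
```

```bash
python3 - <<'E'
from h import *
p=snapshot('scene');cv2.imwrite('pics/scene1.png',cv2.resize(np.array(p['frame'])[120:320,100:366],(798,600)))
p=snapshot('top');print([w(p,d['location']).round(3) for l in('well','plunger_top') for d in search_frame(l,p)])
m=cut_out('well',p)
for d in m: 
    c,_=cv2.findContours(d['mask'].astype(np.uint8),0,2);r=cv2.minAreaRect(max(c,key=cv2.contourArea));print(d['confidence'],r);print([atz(p,*q,.07).round(3) for q in cv2.boxPoints(r)])
E
```

```text
[array([0.572, 0.169, 0.028]), array([0.572, 0.247, 0.099])]
0.63 ((159.91038513183594, 201.5613250732422), (81.7054214477539, 53.42778778076172), 2.4895529747009277)
[array([0.492, 0.274, 0.07 ]), array([0.643, 0.288, 0.07 ]), array([0.648, 0.057, 0.07 ]), array([0.497, 0.049, 0.07 ])]
0.6 ((372.4878234863281, 222.60977172851562), (15.305028915405273, 11.869206428527832), 51.34019088745117)
[array([ 0.555, -0.399,  0.07 ]), array([ 0.577, -0.424,  0.07 ]), array([ 0.546, -0.45 ,  0.07 ]), array([ 0.524, -0.425,  0.07 ])]
```

View pics/scene1.png

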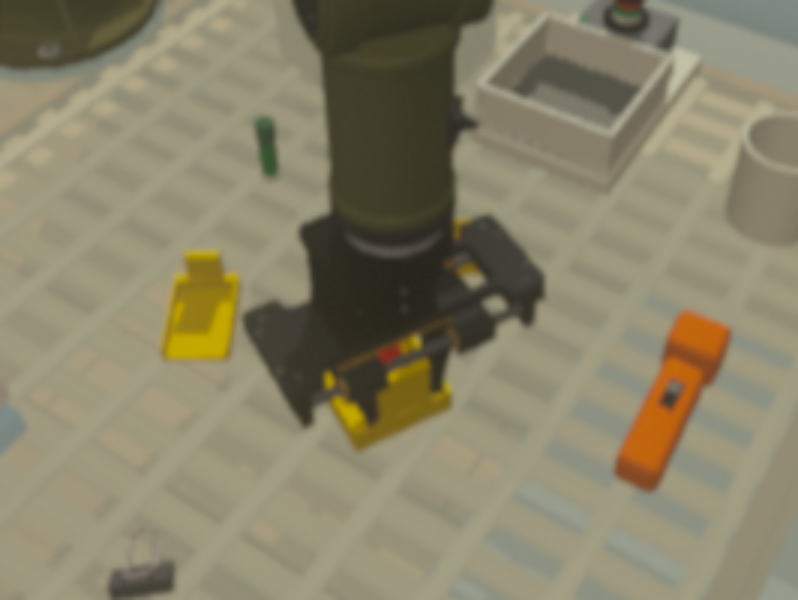

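Request:
arm_command([
  [0, 0, -0.01, 0],
  [0, 0, -0.03, 0],
  [0, 0, -0.055, 0],
  [0, 0, -0.08, 0],
  [0, 0, -0.105, 0],
  [0, 0, -0.125, 0],
  [0, 0, -0.14, 0],
  [0, 0, -0.148, 0],
  [0, 0, -0.148, 0],
])

```text
clock: 7.6
eef_pos: [0.6391, -0.2589, 0.2198]
tcp_rot: [180.0, 0.0, 152.7]
wrist_force: [0.0, 0.2, -1.4]
finger_gap: 0.044
gripper_force: 30.0
```

Request:
arm_command([
  [0.001, 0.001, 0, 1],
  [0.004, 0.004, 0, 2],
  [0.01, 0.01, 0, 5],
  [0.018, 0.018, 0, 8],
  [0.027, 0.027, 0, 12],
  [0.037, 0.037, 0, 16],
  [0.047, 0.047, 0, 20],
  [0.057, 0.057, 0, 24],
  [0.067, 0.067, 0, 29],
  [0.077, 0.077, 0, 33],
  [0.087, 0.087, 0, 38],
  [0.097, 0.097, 0, 42],
  [0.107, 0.107, 0, 46],
  [0.117, 0.117, 0, 50],
  [0.126, 0.126, 0, 54],
  [0.133, 0.133, 0, 57],
  [0.138, 0.138, 0, 59],
  [0.14, 0.14, 0, 60.2],
  [0.14, 0.14, 0, 60.2],
  [0.14, 0.14, 0, 60.2],
])

```text
clock: 10.1
eef_pos: [0.5789, -0.0706, 0.2195]
tcp_rot: [180.0, 0.0, 92.4]
wrist_force: [-0.4, -0.2, -0.8]
finger_gap: 0.0435
gripper_force: 30.0
```

```bash
python3 - <<'E'
from h import *
s=get_state();print({k:np.round(s[k],3).tolist() for k in ('clock','qpos','eef_pos','tcp_rot','wrist_force','moment','finger_gap','gripper_force')})
p=snapshot('wrist');f=np.array(p['frame']);cv2.imwrite('pics/wrist2.png',cv2.resize(f,(800,600)))
np.savez('w2.npz',f=f,**{k:p[k] for k in('fx','fy','cx','cy','R','t')})
for l in('tray_grip','well','plunger_top'):
    for d in search_frame(l,p):
        X=w(p,d['location']);print(l,round(d['confidence'],2),X.round(3),np.round(pix(p,X)))
E
```

```text
{'clock': 10.1, 'qpos': [-39.835, 14.984, 52.186, 96.548, -12.229, 74.472, 17.156], 'eef_pos': [0.579, -0.071, 0.22], 'tcp_rot': [179.999, 0.01, 92.449], 'wrist_force': [-0.367, -0.225, -0.785], 'moment': [-0.078, 0.017, 0.057], 'finger_gap': 0.043, 'gripper_force': 29.991}
tray_grip 0.86 [ 0.577 -0.016  0.171] [258. 148.]
well 0.8 [0.574 0.1   0.023] [260.  28.]
plunger_top 0.49 [0.589 0.019 0.184] [280.  94.]
```

View pics/wrist2.png

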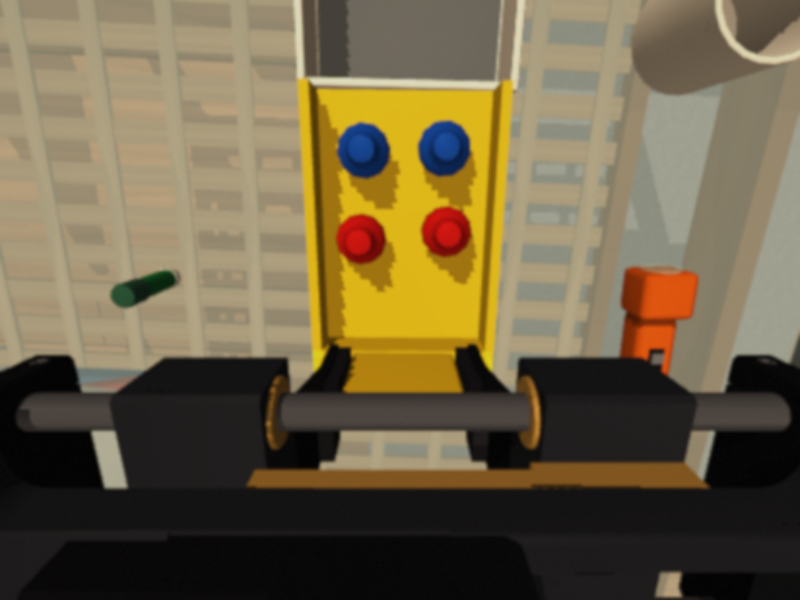

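```bash
python3 - <<'E'
from h import *
from scipy.optimize import least_squares
d=np.load('w2.npz');p={k:d[k] for k in d};k=.64
for u,v in[(296,0),(300,78),(524,0),(515,88),(304,78),(516,80)]:print(u,v,atz(p,u*k,v*k,.07).round(4))
uv=np.array([(301,80),(513,82),(315,350),(492,350)])*k
m=np.array([(114,40,22),(114,-40,22),(-3,40,22),(-3,-40,22)])/1e3-[0,0,.046]
th=np.radians(92.45);ex=np.array([np.cos(th),np.sin(th),0]);ey=np.array([-ex[1],ex[0],0]);ez=np.array([0,0,1.])
def W(q):
    g=np.array([.579,-.071,q[2]])+q[0]*ex+q[1]*ey;c,s=np.cos(q[3]),np.sin(q[3])
    return [g+ex*(a*c+z*s)+ey*b+ez*(-a*s+z*c) for a,b,z in m]
r=least_squares(lambda q:(np.array([pix(p,X) for X in W(q)])-uv).ravel(),[0,0,.217,0])
print(r.x[:3].round(4),'pitch down deg',np.degrees(r.x[3]),r.fun.round(1))
E
```

```text
296 0 [0.5073 0.1075 0.07  ]
300 78 [0.5086 0.0654 0.07  ]
524 0 [0.6439 0.1133 0.07  ]
515 88 [0.6441 0.0655 0.07  ]
304 78 [0.5111 0.0655 0.07  ]
516 80 [0.6442 0.07   0.07  ]
[-0.0018 -0.001   0.1975] pitch down deg -5.099575469147789 [-0.2 -0.4 -1.5 -1.8  4.7  1.4 -2.6  1.4]
```

Request:
arm_command([
  [0.002, 0, 0, 0],
  [0.008, 0, 0.001, 0],
  [0.018, 0, 0.003, 0],
  [0.03, 0, 0.006, 0],
  [0.045, 0, 0.009, 0],
  [0.06, 0.001, 0.012, 0],
  [0.075, 0.001, 0.015, 0],
  [0.09, 0.001, 0.018, 0],
  [0.103, 0.001, 0.02, 0],
  [0.112, 0.001, 0.02, 0],
  [0.117, 0.001, 0.02, 0],
  [0.119, 0.001, 0.02, 0],
  [0.119, 0.001, 0.02, 0],
])

```text
clock: 11.92
eef_pos: [0.5749, 0.0484, 0.1997]
tcp_rot: [180.0, 0.0, 92.4]
wrist_force: [0.3, -0.6, -2.0]
finger_gap: 0.0441
gripper_force: 30.0
```

Request:
arm_command([
  [0, 0, 0, 0],
  [0, 0, 0, 0],
  [0, 0, 0, 0],
], fingers=0.0)

```text
clock: 12.3
eef_pos: [0.5748, 0.0485, 0.1996]
tcp_rot: [180.0, 0.0, 92.4]
wrist_force: [0.2, 0.1, -2.3]
finger_gap: 0.0439
gripper_force: 30.0
```

Request:
arm_command([
  [0, 0, 0, 0],
  [0, 0, 0, 0],
], fingers=-0.01)

```text
clock: 12.55
eef_pos: [0.5749, 0.0487, 0.1996]
tcp_rot: [180.0, -0.0, 92.5]
wrist_force: [0.5, 0.9, -1.3]
finger_gap: 0.044
gripper_force: 3.9
```

Request:
arm_command([
  [0, 0, 0, 0],
], fingers=-0.014)

```text
clock: 12.68
eef_pos: [0.5751, 0.0488, 0.1999]
tcp_rot: [180.0, -0.0, 92.5]
wrist_force: [0.4, 0.3, 0.5]
finger_gap: 0.0439
gripper_force: 0.0
```

Request:
arm_command([
  [0, 0, 0, 0],
], fingers=0.2)

```text
clock: 12.8
eef_pos: [0.5751, 0.0487, 0.1999]
tcp_rot: [180.0, -0.0, 92.5]
wrist_force: [1.4, 0.0, 0.1]
finger_gap: 0.0398
gripper_force: 0.0
```

```bash
python3 - <<'E'
from h import *
s=get_state();print({k:np.round(s[k],3).tolist() for k in ('clock','eef_pos','wrist_force','moment','finger_gap','gripper_force')})
a=np.array(snapshot('wrist')['frame']);p=snapshot('scene');b=np.array(p['frame'])[60:260,180:380]
for l in('plug0_mid','plug2_mid','tray_grip'):
    for d in search_frame(l,p): print(l,round(d['confidence'],2),w(p,d['location']).round(3))
cv2.imwrite('pics/c3.png',np.hstack([cv2.resize(a,(400,300)),cv2.resize(b,(300,300))]))
E
```

```text
{'clock': 12.8, 'eef_pos': [0.575, 0.049, 0.2], 'wrist_force': [1.384, 0.002, 0.071], 'moment': [-0.087, 0.047, -0.061], 'finger_gap': 0.04, 'gripper_force': 0.0}
tray_grip 0.86 [ 0.434 -0.249  0.005]
tray_grip 0.73 [ 0.554 -0.086  0.005]
tray_grip 0.63 [0.586 0.051 0.11 ]
```

View pics/c3.png

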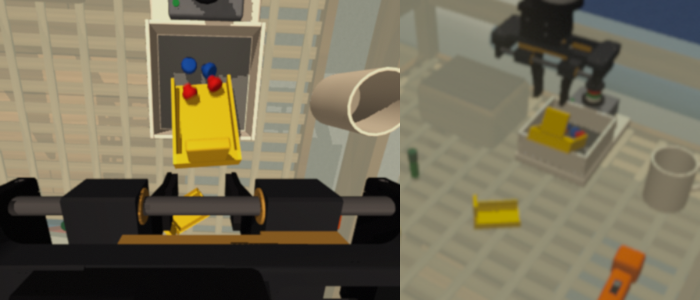

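Request:
arm_command([
  [0, 0, 0, 0],
  [0, 0, 0, 0],
  [0, 0, 0, 0],
  [0, 0, 0, 0],
  [0, 0, 0, 0],
  [0, 0, 0, 0],
], fingers=-1)

```text
clock: 13.8
eef_pos: [0.5748, 0.0487, 0.1996]
tcp_rot: [180.0, -0.0, 92.5]
wrist_force: [0.9, -0.4, 0.1]
finger_gap: 0.0839
gripper_force: 0.0
```

```bash
python3 - <<'E'
from h import *
p=snapshot('wrist');a=np.array(p['frame']);q=snapshot('scene');b=np.array(q['frame'])[60:240,220:400]
for n,P in(('w3',p),('s3',q)): np.savez(n+'.npz',f=P['frame'],**{k:P[k] for k in('fx','fy','cx','cy','R','t')})
for P in(p,q):
  for l in('plug0_mid','plug2_mid','tray_grip','plunger_top'):
    for d in search_frame(l,P): print(l,round(d['confidence'],2),w(P,d['location']).round(3))
cv2.imwrite('pics/c4.png',np.vstack([cv2.resize(a[:260,120:400],(646,600),interpolation=2)])[:, :]) 
c=np.zeros((600,800,3),np.uint8);c[:400,:400]=cv2.resize(a[0:260,140:400],(400,400),interpolation=2);c[:400,400:]=cv2.resize(b,(400,400),interpolation=2);cv2.imwrite('pics/c4.png',c[:400])
E
```

```text
plug0_mid 0.59 [0.622 0.182 0.041]
plug2_mid 0.66 [0.567 0.188 0.038]
tray_grip 0.88 [ 0.54  -0.105  0.012]
tray_grip 0.76 [0.579 0.092 0.064]
tray_grip 0.52 [0.573 0.179 0.03 ]
plunger_top 0.45 [0.56  0.157 0.037]
tray_grip 0.97 [ 0.554 -0.086  0.004]
tray_grip 0.95 [ 0.437 -0.244  0.005]
tray_grip 0.68 [0.587 0.061 0.102]
```

View pics/c4.png

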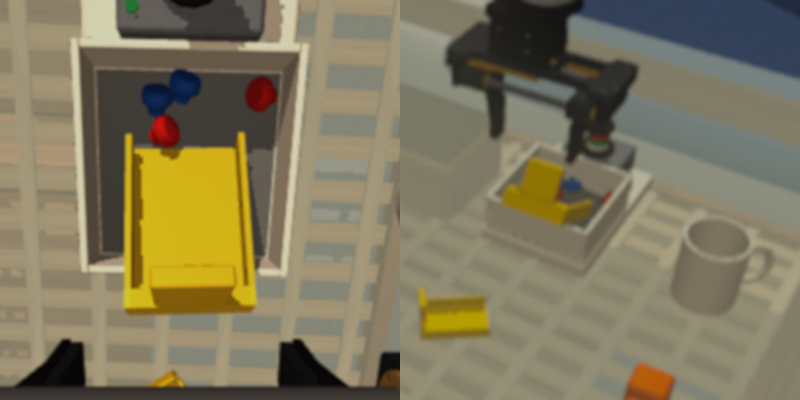

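```bash
cat > fit.py <<'E'
from h import *
from scipy.optimize import least_squares
from scipy.spatial.transform import Rotation as Ro
def fit(p,uv,m,q0):
    m=np.array(m)/1e3-[0,0,.046]
    W=lambda q:Ro.from_euler('ZYX',q[3:]).apply(m)+q[:3]
    r=least_squares(lambda q:np.r_[(np.array([pix(p,X) for X in W(q)])-uv).ravel(),(q[5])*30],q0)
    R=Ro.from_euler('ZYX',r.x[3:])
    print(r.x[:3].round(4),np.degrees(r.x[3:]).round(1),r.fun.round(1))
    for n,v in(('nose',(.114,0,-.046)),('backbot',(-.006,0,-.046)),('top',(0,0,.019))):print(n,(R.apply(v)+r.x[:3]).round(3))
    return r.x
E
python3 - <<'E'
from fit import *
d=np.load('w3.npz');p={k:d[k] for k in d};k=.65
uv=np.array([(129,135),(242,133),(140,149),(238,148),(124,310),(256,308),(150,268),(234,265)])*k+[140,0]
m=[(114,40,22),(114,-40,22),(114,35,5),(114,-35,5),(-6,40,0),(-6,-40,0),(6,22,65),(6,-22,65)]
x=fit(p,uv,m,[.58,.06,.1,1.57,.45,0])
print(row([x[0],x[1],x[2]],np.degrees(x[3])))
E
```

```text
[0.5797 0.0675 0.1164] [93.4 29.2 -0. ] [-0.1 -0.3  2.4 -0.5 -0.8 -0.1 -1.7 -0.7  4.4  1.8 -3.8  1.8 -0.4 -1.3
 -0.1 -0.3 -0. ]
nose [0.575 0.144 0.021]
backbot [0.581 0.04  0.079]
top [0.579 0.077 0.133]
[0.0185, 0.0057, 0.0832, -0.9668]
```

Request:
arm_command([
  [0.0195, 0.0055, 0.01, -1],
  [0.0195, 0.0055, 0.025, -1],
  [0.0195, 0.0055, 0.04, -1],
  [0.0195, 0.0055, 0.055, -1],
  [0.0195, 0.0055, 0.067, -1],
  [0.0195, 0.0055, 0.0755, -1],
  [0.0195, 0.0055, 0.0755, -1],
  [0.0195, 0.0055, 0.0755, -1],
])

```text
clock: 15.3
eef_pos: [0.5799, 0.0684, 0.1245]
tcp_rot: [179.9, -0.0, 93.5]
wrist_force: [1.3, 0.0, -0.1]
finger_gap: 0.0872
gripper_force: 0.0
```

Request:
arm_command([
  [0, 0, 0, 0],
  [0, 0, 0, 0],
  [0, 0, 0, 0],
  [0, 0, 0, 0],
  [0, 0, 0, 0],
  [0, 0, 0, 0],
], fingers=1)

```text
clock: 16.05
eef_pos: [0.5797, 0.0686, 0.1241]
tcp_rot: [180.0, -0.0, 93.5]
wrist_force: [0.9, 0.4, 0.6]
finger_gap: 0.0435
gripper_force: 29.9
```

Request:
arm_command([
  [0, 0, -0.005, 0],
  [0, 0, -0.015, 0],
  [0, 0, -0.03, 0],
  [0, 0, -0.05, 0],
  [0, 0, -0.07, 0],
  [0, 0, -0.09, 0],
  [0, 0, -0.1, 0],
  [0, 0, -0.1, 0],
  [0, 0, -0.1, 0],
])

```text
clock: 17.18
eef_pos: [0.579, 0.0685, 0.2233]
tcp_rot: [-179.9, 0.0, 93.5]
wrist_force: [-0.3, 0.1, -2.4]
finger_gap: 0.0438
gripper_force: 29.9
```

```bash
python3 - <<'E'
from h import *
s=get_state();print({k:np.round(s[k],3).tolist() for k in ('clock','eef_pos','tcp_rot','wrist_force','moment','finger_gap','gripper_force')})
p=snapshot('wrist');a=np.array(p['frame']);q=snapshot('scene');b=np.array(q['frame'])[60:240,220:400]
np.savez('w4.npz',f=a,**{k:p[k] for k in('fx','fy','cx','cy','R','t')})
for P in(p,q):
  for l in('plug0_mid','plug2_mid'):
    for d in search_frame(l,P): print(l,round(d['confidence'],2),w(P,d['location']).round(3))
c=np.zeros((400,800,3),np.uint8);c[:,:400]=cv2.resize(a[0:260,140:400],(400,400),interpolation=2);c[:,400:]=cv2.resize(b,(400,400),interpolation=2);cv2.imwrite('pics/c5.png',c)
E
```

```text
{'clock': 17.175, 'eef_pos': [0.579, 0.068, 0.223], 'tcp_rot': [-179.928, 0.009, 93.47], 'wrist_force': [-0.333, 0.062, -2.373], 'moment': [-0.137, 0.048, -0.013], 'finger_gap': 0.044, 'gripper_force': 29.905}
plug0_mid 0.73 [0.573 0.098 0.161]
plug0_mid 0.64 [0.621 0.182 0.042]
plug2_mid 0.68 [0.567 0.189 0.041]
```

View pics/c5.png

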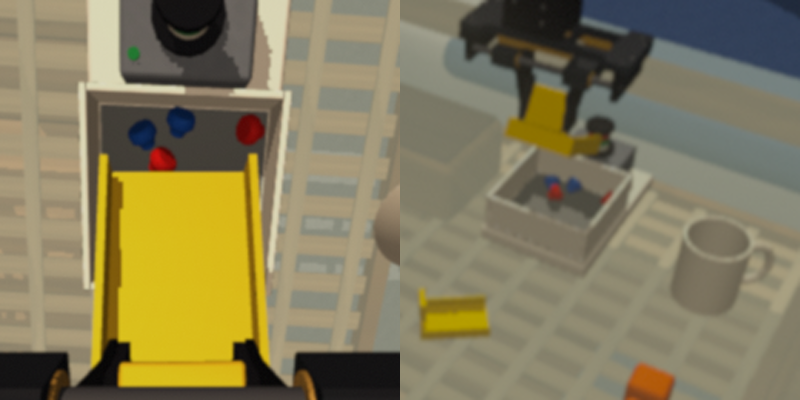

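Request:
arm_command([
  [-0.02, 0, 0, 0],
  [-0.05, 0, 0, 0],
  [-0.08, 0.01, 0, -3],
  [-0.11, 0.015, 0, -8],
  [-0.14, 0.02, 0, -14],
  [-0.17, 0.025, 0, -20],
  [-0.2, 0.03, 0, -27],
  [-0.23, 0.03, 0, -34],
  [-0.26, 0.035, 0, -42],
  [-0.29, 0.04, 0, -50],
  [-0.31, 0.04, 0, -56],
  [-0.325, 0.04, 0, -59.2],
  [-0.3295, 0.04, 0, -59.2],
  [-0.3295, 0.04, 0.02, -59.2],
  [-0.3295, 0.04, 0.05, -59.2],
  [-0.3295, 0.04, 0.08, -59.2],
  [-0.3295, 0.04, 0.1, -59.2],
  [-0.3295, 0.04, 0.11, -59.2],
  [-0.3295, 0.04, 0.11, -59.2],
])

```text
clock: 19.85
eef_pos: [0.6392, -0.2577, 0.1135]
tcp_rot: [-180.0, -0.0, 152.7]
wrist_force: [-1.1, -0.2, -0.6]
finger_gap: 0.0437
gripper_force: 29.9
```

Request:
arm_command([
  [0, 0, 0.004, 0],
  [0, 0, 0.009, 0],
  [0, 0, 0.014, 0],
  [0, 0, 0.019, 0],
  [0, 0, 0.024, 0],
  [0, 0, 0.029, 0],
  [0, 0, 0.034, 0],
  [0, 0, 0.039, 0],
  [0, 0, 0.044, 0],
  [0, 0, 0.049, 0],
  [0, 0, 0.053, 0],
  [0, 0, 0.057, 0],
  [0, 0, 0.059, 0],
  [0, 0, 0.059, 0],
])

```text
clock: 21.6
eef_pos: [0.6389, -0.2578, 0.0546]
tcp_rot: [180.0, -0.1, 152.7]
wrist_force: [1.9, 0.0, 2.0]
finger_gap: 0.0436
gripper_force: 30.0
```

Pressing 3 mm further, then releasing and rising.

Request:
arm_command([
  [0, 0, 0.002, 0],
  [0, 0, 0.004, 0],
  [0, 0, 0.004, 0],
])

```text
clock: 21.98
eef_pos: [0.6392, -0.258, 0.0509]
tcp_rot: [180.0, -0.0, 152.7]
wrist_force: [2.3, -1.6, 3.0]
finger_gap: 0.0436
gripper_force: 30.0
```

Request:
arm_command([
  [0, 0, 0, 0],
  [0, 0, 0, 0],
  [0, 0, 0, 0],
  [0, 0, 0, 0],
  [0, 0, -0.02, 0],
  [0, 0, -0.06, 0],
  [0, 0, -0.12, 0],
  [0, 0, -0.18, 0],
  [0, 0, -0.23, 0],
  [0, 0, -0.25, 0],
  [0, 0, -0.25, 0],
  [0, 0, -0.25, 0],
], fingers=-1)

```text
clock: 23.48
eef_pos: [0.6387, -0.2575, 0.299]
tcp_rot: [-180.0, -0.2, 152.7]
wrist_force: [-0.3, 0.3, -0.7]
finger_gap: 0.0874
gripper_force: 0.0
```

```bash
python3 - <<'E'
from h import *
p=snapshot('wrist');a=np.array(p['frame']);q=snapshot('scene');b=np.array(q['frame'])[60:240,140:380];T=snapshot('top')
for l in('plug0_mid','plug2_mid'):
    for P in(q,T):
        for d in search_frame(l,P): print(l,round(d['confidence'],2),w(P,d['location']).round(3))
for d in search_frame('plunger_top',q)+search_frame('plunger_top',T): print('pl',d['confidence'],d['location'])
for P in(q,T):
    for d in search_frame('plunger_top',P): X=w(P,d['location']);print(X.round(4),np.round(pix(P,X),1))
c=np.zeros((600,800,3),np.uint8);c[:300,:400]=cv2.resize(a,(400,300),interpolation=2);c[:300,400:]=cv2.resize(b,(400,300),interpolation=2)
t=np.array(T['frame'])[160:250,100:220];c[300:,:400]=cv2.resize(t,(400,300),interpolation=2)
c[300:,400:]=cv2.resize(b[20:95,120:220],(400,300),interpolation=2);cv2.imwrite('pics/c6.png',c)
np.savez('t6.npz',f=T['frame'],**{k:T[k] for k in('fx','fy','cx','cy','R','t')});np.savez('s6.npz',f=q['frame'],**{k:q[k] for k in('fx','fy','cx','cy','R','t')})
E
```

```text
plug0_mid 0.56 [ 0.557 -0.443  0.013]
plug0_mid 0.38 [0.622 0.185 0.043]
plug2_mid 0.42 [0.568 0.187 0.042]
pl 0.6 [0.1765, -0.1985, 1.1089]
pl 0.53 [-0.3311, 0.0023, 1.0126]
[0.5776 0.2397 0.0999] [310.2 116.8]
[0.5742 0.2447 0.1001] [128.9 195.7]
```

View pics/c6.png

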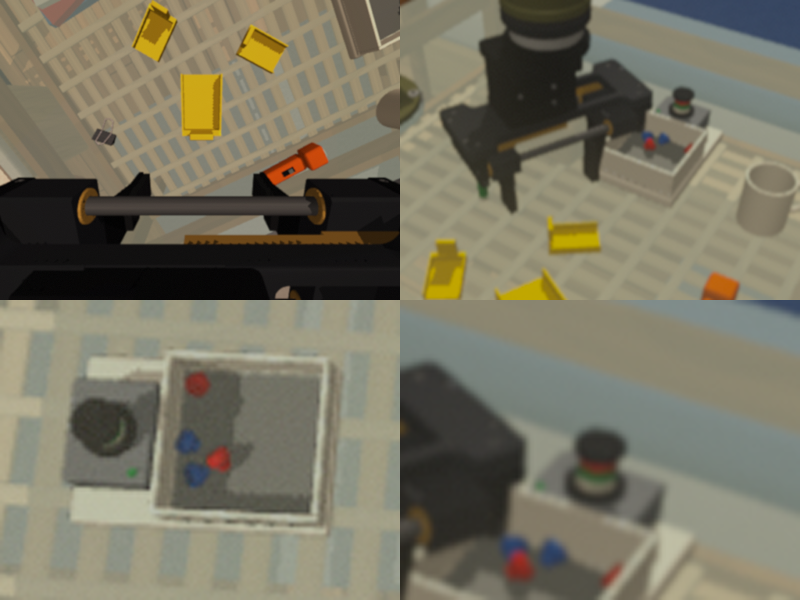

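The plugs sit in the well and the tray is flat. Now to the plunger with the fingers shut.

Request:
arm_command([
  [0.03, 0.04, 0, 3],
  [0.055, 0.08, 0, 6],
  [0.08, 0.12, 0, 10],
  [0.11, 0.16, 0, 14],
  [0.14, 0.2, 0, 18],
  [0.165, 0.24, 0, 22],
  [0.19, 0.28, 0, 26],
  [0.22, 0.32, 0, 30],
  [0.245, 0.36, 0, 30],
  [0.27, 0.395, 0, 30],
  [0.2866, 0.4164, 0.02, 30],
  [0.2866, 0.4164, 0.07, 30],
  [0.2866, 0.4164, 0.12, 30],
  [0.2866, 0.4164, 0.15, 30],
  [0.2866, 0.4164, 0.155, 30],
  [0.2866, 0.4164, 0.155, 30],
], fingers=1)

```text
clock: 26.02
eef_pos: [0.5766, 0.2435, 0.1471]
tcp_rot: [179.9, 0.0, 122.7]
wrist_force: [-0.4, 0.4, 0.8]
finger_gap: 0.0006
gripper_force: 0.0
```

```bash
python3 - <<'E'
from h import *
s=get_state();print({k:np.round(s[k],4).tolist() for k in ('clock','qpos','eef_pos','tcp_rot','wrist_force','finger_gap')})
print(row([.575,.244,.124],122.7))
p=snapshot('wrist');q=snapshot('scene')
a=cv2.resize(np.array(p['frame']),(400,300));b=cv2.resize(np.array(q['frame'])[60:180,240:400],(400,300),interpolation=2)
cv2.imwrite('pics/c7.png',np.hstack([a,b]))
for P in(p,q):
    for d in search_frame('plunger_top',P): print(round(d['confidence'],2),w(P,d['location']).round(4))
E
```

```text
{'clock': 26.025, 'qpos': [-53.0866, 21.312, 34.5443, 94.8815, -12.8706, 67.7424, 17.1691], 'eef_pos': [0.5766, 0.2435, 0.1471], 'tcp_rot': [179.9251, 0.0125, 122.6516], 'wrist_force': [-0.356, 0.382, 0.8462], 'finger_gap': 0.0006}
[0.0012, -0.0011, 0.0231, -0.0484]
0.56 [0.5649 0.2514 0.0966]
0.62 [0.5803 0.2362 0.098 ]
```

View pics/c7.png

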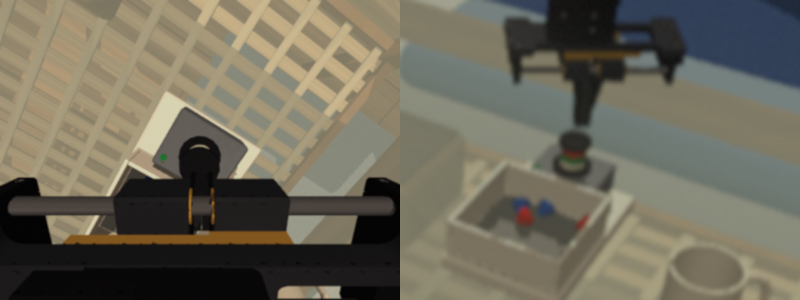

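Request:
arm_command([
  [0, 0, 0.01, 0],
  [0, 0, 0.02, 0],
  [0, 0, 0.025, 0],
  [0, 0, 0.029, 0],
  [0, 0, 0.033, 0],
  [0, 0, 0.036, 0],
  [0, 0, 0.036, 0],
  [0, 0, 0.036, 0],
])

```text
clock: 27.22
eef_pos: [0.5755, 0.2433, 0.1103]
tcp_rot: [-179.9, -0.0, 122.7]
wrist_force: [-3.9, -0.9, 5.5]
finger_gap: 0.0007
gripper_force: 2.8
```

Request:
arm_command([
  [0, 0, 0, 0],
  [0, 0, 0, 0],
  [0, 0, 0, 0],
  [0, 0, 0, 0],
  [0, 0, 0, 0],
  [0, 0, 0, 0],
  [0, 0, 0, 0],
  [0, 0, 0, 0],
  [0, 0, 0, 0],
  [0, 0, 0, 0],
  [0, 0, 0, 0],
  [0, 0, 0, 0],
  [0, 0, 0, 0],
  [0, 0, 0, 0],
  [0, 0, 0, 0],
  [0, 0, 0, 0],
  [0, 0, 0, 0],
  [0, 0, 0, 0],
  [0, 0, 0, 0],
  [0, 0, 0, 0],
])

```text
clock: 29.72
eef_pos: [0.5755, 0.2433, 0.1103]
tcp_rot: [-179.9, -0.0, 122.7]
wrist_force: [-4.1, -1.7, 5.4]
finger_gap: 0.0006
gripper_force: 2.8
```

Request:
arm_command([
  [0, 0, 0, 0],
  [0, 0, 0, 0],
  [0, 0, 0, 0],
  [0, 0, 0, 0],
  [0, 0, 0, 0],
  [0, 0, 0, 0],
  [0, 0, 0, 0],
  [0, 0, 0, 0],
  [0, 0, 0, 0],
  [0, 0, 0, 0],
  [0, 0, 0, 0],
  [0, 0, 0, 0],
])

```text
clock: 31.22
eef_pos: [0.5754, 0.2433, 0.1103]
tcp_rot: [-179.9, -0.0, 122.7]
wrist_force: [-4.0, -0.6, 5.2]
finger_gap: 0.0003
gripper_force: 2.8
```

```bash
python3 - <<'E'
from h import *
for _ in range(2):
    q=snapshot('scene');s=get_state();print(s['clock'],np.round(s['eef_pos'],4),np.round(s['wrist_force'],1))
for d in search_frame('plunger_top',q): print(d['confidence'],w(q,d['location']).round(3))
f=np.array(q['frame']);hs=cv2.cvtColor(f,cv2.COLOR_BGR2HSV)
u,v=map(int,pix(q,[.575,.244,.075]));
for r in range(v-16,v+10): print(r,hs[r,u-1:u+2].mean(0).round().astype(int),end='; ')
E
```

```text
31.275 [0.5754 0.2433 0.1103] [-2.9 -1.5  5.6]
31.325 [0.5754 0.2434 0.1103] [-3.8 -1.1  5.7]
0.56 [ 0.601 -0.246  0.002]
106 [39 27 35]; 107 [39 24 35]; 108 [40 28 37]; 109 [45 27 39]; 110 [33 24 40]; 111 [36 28 40]; 112 [33 28 40]; 113 [33 26 39]; 114 [32 31 39]; 115 [32 33 38]; 116 [30 28 36]; 117 [28 32 37]; 118 [26 34 38]; 119 [27 36 38]; 120 [28 31 39]; 121 [27 36 38]; 122 [27 35 39]; 123 [11 77 47]; 124 [  5 129  66]; 125 [  7 152  80]; 126 [ 13 139  75]; 127 [29 90 56]; 128 [44 68 48]; 129 [36 41 43]; 130 [25 31 49]; 131 [26 28 65];
```

```bash
python3 -c "
from plant import *
print(sign_off())"
```

```text
the job is handed in; nothing more can be done
None
```

The job is handed in. All four earplugs were in the well and the empty tray stood flat on the glass, with the plunger still held at about 11 mm (green band at the rim, over 4 s); the tray did slip from the grip while tipping, landing nose-down in the well, and I regrasped it there to set it back.

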